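Slide the salt box home into the corner stop

TASK

Put the salt box back in its place: push it along the worktop until it sits square in the corner of the low steel angle stop, its back flush against the long rail and its side flush against the short end stop. Only push it with the fingers, without lifting or tipping it, and leave the other things on the worktop where they are.

Things in the scene. Friction and masses are not known exactly. Their poses are not given: they have to be found in the camera images.
- salt_box: Loose white rectangular salt box, 64 mm high, 0.4 kg, lid shut and fixed. Origin under its base, z up; +x its back. Walls (mm): back x 45, front x -40, sides y +-55. Lid, at height 61 to 64, overhangs: back x 49, front x -46, sides y +-57; front lip (y within +-20) out to x -53. At home the origin is 45 mm from the long rail's face, 55 mm from the end stop's.
- stop: Fixed L-shaped steel stop, 30 mm high, 4 mm thick. Origin on the worktop at the inside corner of its faces, z up. Long rail: face x = 0, 340 mm from the corner towards -y. End stop: face y = 0, 146 mm from the corner towards -x (to the robot). The salt box starts at negative x and y of this frame, back to the rail within 0.35 rad.
- shaker: Bystander: round steel shaker 55 mm wide, 79 mm high, to the right of the work. Origin at the centre of its underside.
- spice_jar: Bystander: slim spice jar with a black cap, 41 mm wide, 105 mm high, to the right of the work. Origin at the centre of its underside.
- garlic: Bystander: garlic bulb, 60 mm wide and high, front left. Origin at the centre of its underside.
- timer: Bystander: round wind-up timer, 66 mm wide, 48 mm high, left. Origin at the centre of its underside.
- shaker_2: Bystander: second round steel shaker, 55 mm wide, 86 mm high, far left. Origin at the centre of its underside.

How it is judged:
At the end, for the whole second after the job is handed in: The salt box stands flat and at rest on the worktop in the corner of the stop: its back within 5 mm of the long rail, its side within 5 mm of the end stop, square to the rail within 0.06 rad (3.4 degrees) (x of salt_box in the frame of stop between -0.05 and -0.041 m and y of salt_box in the frame of stop between -0.06 and -0.051 m and angle between the x axis of salt_box and the x axis of stop, either way round below 0.06 rad and angle between salt_box's own z axis and vertical below 0.03 rad and height (world z) of salt_box below 0.004 m and linear speed of salt_box below 0.01 m/s); the robot touches nothing.
It fails at once if the salt box is lifted off the worktop (origin more than 12 mm up) (height (world z) of salt_box above 0.012 m).
It fails at once if the salt box is tipped by more than 0.2 rad (angle between salt_box's own z axis and vertical above 0.2 rad).
It fails at once if another thing on the worktop is moved by more than 15 mm (distance of any of shaker, spice_jar, garlic, timer, shaker_2 from where it was at the start of the episode above 0.015 m).
It also fails if it takes over 72 s, if anything falls off the work surface, if the arm or the gripper's body presses on something with over 40 N, if the wrist force passes 120 N, or if a joint passes its speed limit or range.

ROBOT

A 6-joint arm with a two-finger parallel gripper is mounted at the origin on a cart in front of the work surface, level with it; the furniture and walls round the work are solid. World frame = base frame: x ahead of the robot, y to its left, z up, the work surface at z = 0. Lengths are in m, angles in rad, forces in N, time in s.
With the tool pointing down it reaches from about 0.35 to 0.85 m from the base axis. Payload 8.1 kg.
Tool frame: the origin (TCP) lies midway between the tips of the shut fingers; the grasp point (between the pads) lies 19 mm behind it (grip_depth is the distance from the TCP to the grasp point, in m); z points along the fingers, y is the line along which they close (so a half turn about z gives the same grasp; the last joint's range is limited). The gripper opens to 93 mm and grips with 3 to 60 N. Pads are 15 mm wide; open, the fingers measure 128 mm over their backs; the gripper's body (75 mm by 188 mm) begins 65 mm behind the grasp point.
Start: joints at [1.258, 0.13, 1.488, -0, 1.523, -0.085], TCP at [0.135, 0.585, 0.183] pointing down, gripper open.
Joint ranges: [-2.96, 2.96], [-0.89, 2.26], [0.02, 2.5], [-1.34, 4.48], [0, 2.73], [-2.66, 2.66]. Speed limits (rad/s): [2.39, 2.39, 2.79, 3.14, 3.14, 3.14].

INTERFACE

Orientations are given as a unit quaternion [x, y, z, w].
In Python, from rig import state, snapshot, job_done, grip_depth gives the robot as it stands. The module is installed in compiled form; this text tells all that it offers.
- The arm moves only by the tool send_rows, never from a script. Its argument "series" is a list of rows, each an object with "delta_rot": the turn, a rotation vector about the tool's x, y, z in rad, a list of three; "slide": the shift along the tool's x, y, z in mm, a list of three; "jaw": the closure, from -1 (fully open) to 1 (shut). A call has 1 to 10 rows; each row shifts and turns the commanded pose from where the row before left it, along the tool's axes as they then stand; what a row does not reach is not made up. A row lasts 1/8 s, in which the tool goes at most 62.5 mm and 10.7 degrees, less where a joint would pass 70% of its speed; a pose out of reach is approached as far as the arm can. A call is refused whole if a number of a shift passes 62.5 or a number of a turn 0.188, either way. A call with a gripper value outside its range is refused whole. The fingers move at their own pace and stop on an object; "newtons" is the grip in N (left out, the last holds). Time passes only in rows, so rows that do not move let the fingers close. It gives the time, the measured TCP pose, the force, the opening and the grip force at its end, in the units of the state.
- state(): the state, without advancing time (a new reading comes with each control period).
- snapshot(name): name is "scene" or "top" or "wrist"; returns a dict with "img" (384x512x3 uint8, red, green, blue), "range_z" (384x512 float32, m along the optical axis (not along the pixel's ray), 0 where there is no reading), "fx", "fy", "cx", "cy" (pixels), "k1" (the pictures are not rectified: a ray, as slopes to the right and down, at radius r is drawn at 1 + k1 r^2 times it, then the intrinsics apply), "rvec" (rotation vector, rad) and "tvec" (3), from world to camera coordinates, as OpenCV has them; the wrist camera has in their place "T_tool_cam" (4x4, takes a point from camera to tool coordinates, whose origin is the TCP and whose axes are the flange's). Camera axes: x right, y down, z forward; pixel columns grow to the right and rows downward; lengths in m; the calibration is good to about 2 mm. A picture is of the moment at which its call begins: read the wrist's pose just before it.
- job_done(): hands the job in; it is judged then, once.
The state is a dict: "t": time; "joint_positions": joint angles; "qd": joint speeds; "tau": joint torques, N m; "ee_pos": TCP position; "orientation": TCP orientation; "wrist_force": force on the tool from outside, world axes, zero at the start; "moment": the same for the moment, N m; "width": finger opening in m; "grasp_force": force on a finger pad.
Only numpy, scipy, OpenCV 4.12 (cv2) and the standard library are available. Lean on these libraries where they do the work, as an engineer would, in place of code of your own. Each camera call takes 0.05 s, during which the arm holds its last target. There are 200 camera calls.

## Working session

There is one attempt and no reset: what is moved stays moved. The work goes in short steps, Python scripts to look and compute and a tool call to move; the robot and the scene stay as the last step left them, time stands still between calls to the robot, and variables do not carry over. Pictures are saved under pics/ and viewed, at most 10 in all, crops included, and the job is handed in when it is done.

Besides the shell and the picture viewer there is one more tool, called by a JSON object that holds its "op" and its "data". send_rows: Moves the arm, as the interface text tells. Its arguments: {"type":"object","properties":{"series":{"type":"array","items":{"type":"object","properties":{"delta_rot":{"type":"array","items":{"type":"number"}},"slide":{"type":"array","items":{"type":"number"}},"jaw":{"type":"number"}}}},"newtons":{"type":"number"}},"required":["series"]}

```bash
mkdir -p pics
cat > h.py <<'E'
import numpy as np, cv2
from rig import state, snapshot
from scipy.spatial.transform import Rotation as R
def cloud(s, Twc=None):
    "world points per pixel from the depth"
    v,u=np.mgrid[0:384,0:512].astype(float)
    K=np.array([[s['fx'],0,s['cx']],[0,s['fy'],s['cy']],[0,0,1]])
    p=cv2.undistortPoints(np.stack([u.ravel(),v.ravel()],1)[:,None],K,np.array([s['k1'],0,0,0.]))[:,0]
    z=s['range_z'].ravel()
    c=np.c_[p*z[:,None],z]
    if Twc is None:
        Rm=R.from_rotvec(np.ravel(s['rvec'])).as_matrix(); w=(c-np.ravel(s['tvec']))@Rm
    else: w=c@Twc[:3,:3].T+Twc[:3,3]
    w[z<=0]=np.nan
    return w.reshape(384,512,3)
def wrist():
    st=state(); s=snapshot('wrist')
    T=np.eye(4);T[:3,:3]=R.from_quat(st['orientation']).as_matrix();T[:3,3]=st['ee_pos']
    return s, cloud(s,T@np.array(s['T_tool_cam']))
def save(s,n): cv2.imwrite('pics/'+n,cv2.cvtColor(s['img'],cv2.COLOR_RGB2BGR))
E
python3 - <<'E'
from h import *
print(state())
for n in('scene','top'):
    s=snapshot(n); save(s,n+'0.png'); w=cloud(s); np.savez(n+'0.npz',img=s['img'],w=w)
    print(n,s['fx'],s['k1'],s['rvec'],s['tvec'])
E
```

```text
{'t': 0.0, 'joint_positions': array([ 1.25761055e+00,  1.31139573e-01,  1.48927293e+00, -3.20924514e-05,
        1.52300489e+00, -8.53845252e-02]), 'qd': array([ 0.00193223, -0.00028833,  0.00067728,  0.00016444,  0.00110893,
       -0.0001569 ]), 'tau': array([ 9.57526436e-05, -5.59847939e+01, -4.91759920e+01,  7.67010637e-02,
        3.54181929e-02, -1.70462372e-04]), 'ee_pos': array([0.13528741, 0.58389687, 0.1820039 ]), 'orientation': array([ 1.13653683e-01,  9.93520009e-01, -8.97484536e-04, -1.64910482e-04]), 'wrist_force': array([ 0.14292804, -1.09049981,  0.17042137]), 'moment': array([ 0.04732741,  0.03269714, -0.04022571]), 'grasp_force': 0.0, 'width': 0.09294341872384952}
scene 371.06384996145187 -0.07899224326396341 [ 2.021771  -0.8779334  0.4983396] [-0.24488355  0.29485319  0.77973568]
top 465.49784098047667 -0.08793899116405422 [ 1.85074055 -2.28849514  0.34259017] [0.24634258 0.47195301 1.30955583]
```

View pics/scene0.png

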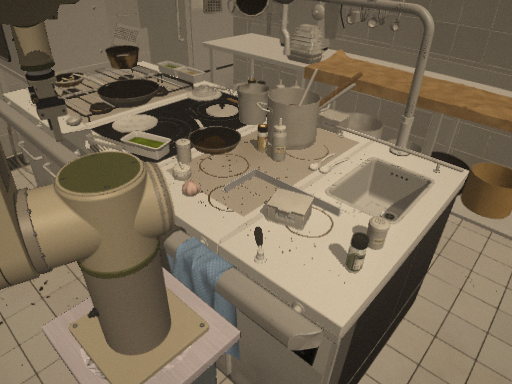

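View pics/top0.png

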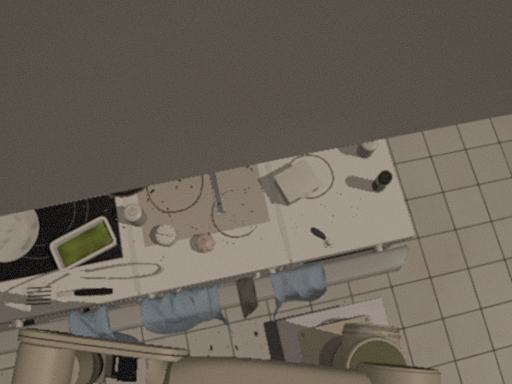

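The scene view shows the box at about (290,207), with the stop's corner near (255,175), its end stop running to (225,187) and its rail to (338,212). In the top view the box is at (297,181) and the end stop at (220,165–212), while the rail is mostly hidden under a cupboard.

Run:
```python
from h import *
for n in('scene','top'):
    d=np.load(n+'0.npz'); w=d['w']; z=w[...,2]
    reg=(w[...,0]>.3)&(w[...,0]<1.0)&(abs(w[...,1])<.7)
    print(n,'table z',np.nanmedian(z[reg&(abs(z)<.01)]))
    for lo,hi in((.012,.034),(.045,.075),(.075,.12)):
        m=(reg&(z>lo)&(z<hi)).astype(np.uint8)
        k,lab,st,_=cv2.connectedComponentsWithStats(m)
        for i in range(1,k):
            if st[i,4]<12: continue
            p=w[lab==i]; 
            r=cv2.minAreaRect((p[:,:2]*1000).astype(np.float32))
            print(lo,st[i],np.round(p.mean(0),3),'zmax %.3f'%np.percentile(p[:,2],95),np.round(r[0]),np.round(r[1]),round(r[2],1))
```

```text
scene table z -0.0008977163874730294
0.012 [239 114  23   9  91] [0.961 0.564 0.023] zmax 0.033 [962. 570.] [ 34. 107.] 23.0
0.012 [189 126  51  28 493] [0.721 0.54  0.023] zmax 0.033 [705. 524.] [210. 206.] 41.0
0.012 [268 135   4   7  22] [0.876 0.373 0.023] zmax 0.032 [876. 374.] [25.  7.] 68.4
0.012 [286 138  29  10 139] [0.923 0.255 0.023] zmax 0.033 [934. 253.] [ 28. 131.] 64.0
0.012 [257 143  11   7  50] [0.799 0.347 0.023] zmax 0.032 [800. 347.] [22. 40.] 44.0
0.012 [131 145  38  12 174] [0.467 0.624 0.023] zmax 0.032 [463. 627.] [ 65. 144.] 47.5
0.012 [271 150  15   9  76] [0.784 0.256 0.023] zmax 0.033 [787. 259.] [30. 54.] 34.3
0.012 [177 154  14   8  72] [0.523 0.489 0.023] zmax 0.033 [522. 490.] [22. 49.] 45.8
0.012 [172 166  19  12 136] [0.448 0.411 0.024] zmax 0.033 [451. 419.] [44. 63.] 35.3
0.012 [225 169 116  44 543] [0.622 0.109 0.022] zmax 0.029 [631.  98.] [137. 374.] 23.3
0.012 [182 184  18  11 111] [0.402 0.303 0.025] zmax 0.032 [406. 309.] [42. 56.] 47.0
0.012 [267 208  45  20 257] [ 0.504 -0.012  0.023] zmax 0.032 [516. -19.] [ 67. 139.] 54.4
0.012 [368 236  
[... 3716 characters left out ...]
045 [130 210  14  14  53] [0.519 0.494 0.059] zmax 0.074 [522. 497.] [19. 50.] 36.5
0.045 [ 71 216  45  49 379] [0.492 0.631 0.055] zmax 0.061 [488. 646.] [101. 137.] 16.5
0.045 [310 227  15  12 100] [ 0.371 -0.009  0.055] zmax 0.063 [371. -10.] [46. 20.] 55.2
0.045 [158 231  14   6  35] [0.462 0.428 0.049] zmax 0.053 [462. 428.] [42.  8.] 63.3
0.045 [199 237  11  11  73] [0.413 0.317 0.049] zmax 0.057 [413. 319.] [29. 30.] 79.2
0.075 [361 141  18   9  94] [ 0.596 -0.233  0.079] zmax 0.083 [ 593. -232.] [52. 28.] 83.7
0.075 [377 170  15  16 185] [ 0.48  -0.237  0.101] zmax 0.111 [ 482. -239.] [36. 39.] 71.7
0.075 [123 203  19  19 285] [0.535 0.506 0.085] zmax 0.091 [537. 507.] [55. 53.] 34.7
```

Run:
```python
from h import *
def line(p,r=.003,n=400):
    rng=np.random.default_rng(0);best=None
    for _ in range(n):
        a,b=p[rng.choice(len(p),2,False)]
        d=(b-a)/(np.linalg.norm(b-a)+1e-9); i=abs((p-a)@[-d[1],d[0]])<r
        if best is None or i.sum()>best.sum(): best=i
    vx,vy,x,y=cv2.fitLine((p[best]*1000).astype(np.float32),cv2.DIST_L2,0,.01,.01).ravel()
    q=p[best]; return best,np.round([x,y,np.degrees(np.arctan2(vy,vx))],1),np.round([q.min(0),q.max(0)],3).tolist(),best.sum()
for n in('scene','top'):
    d=np.load(n+'0.npz'); w=d['w']; X,Y,Z=w[...,0],w[...,1],w[...,2]
    m=(Z>.024)&(Z<.036)&(X>.45)&(X<.75)&(Y>-.12)&(Y<.3)
    m&=~((X<.61)&(Y<.11))
    p=w[m][:,:2]; 
    for _ in range(2):
        if len(p)<15: break
        b,*r=line(p); print(n,r, 'z',np.round(np.percentile(w[m][:,2],[50,95]),3)); p=p[~b]
    b=(Z>.056)&(Z<.075)&(X>.42)&(X<.65)&(abs(Y-.01)<.1); q=w[b]
    c,s,a=cv2.minAreaRect((q[:,:2]*1000).astype(np.float32)); print('lid',c,s,a,'z',np.median(q[:,2]))
    print(cv2.boxPoints((c,s,a)).round())
    print('over', np.unique(np.round(w[:80][w[:80][...,2]>.3][:,2],1),return_counts=True), 'xmin of overhead', np.nanmin(X[(Z>.4)&(abs(Y)<.3)&(X>.4)],initial=9))
s=snapshot('scene');i=s['img'][150:280,200:400]
cv2.imwrite('pics/sc1.png',cv2.resize(cv2.cvtColor(i,cv2.COLOR_RGB2BGR),(800,520),interpolation=cv2.INTER_CUBIC))
```

```text
scene [array([643.2,  67.4, -89.3], dtype=float32), [[0.639, -0.1], [0.648, 0.245]], np.int64(142)] z [0.027 0.03 ]
scene [array([562.8, 241.5,   0.7], dtype=float32), [[0.495, 0.238], [0.635, 0.245]], np.int64(48)] z [0.027 0.03 ]
lid (531.0353393554688, 6.742301940917969) (104.33966827392578, 115.06233978271484) 17.116714477539062 z 0.063061834329331
[[464.  46.]
 [498. -64.]
 [598. -33.]
 [564.  77.]]
over (array([0.3, 0.4, 0.5, 0.6]), array([2642, 3813, 3706, 1485])) xmin of overhead 1.176659703064496
top [array([557.6, 246.5,   0.6], dtype=float32), [[0.496, 0.244], [0.622, 0.249]], np.int64(51)] z [0.031 0.035]
lid (534.6453857421875, 10.37811279296875) (105.74934387207031, 115.16549682617188) 17.447851181030273 z 0.0659461976495489
[[467.  49.]
 [501. -60.]
 [602. -29.]
 [568.  81.]]
over (array([1.2, 1.3]), array([17545, 23240])) xmin of overhead 9.0
```

View pics/sc1.png

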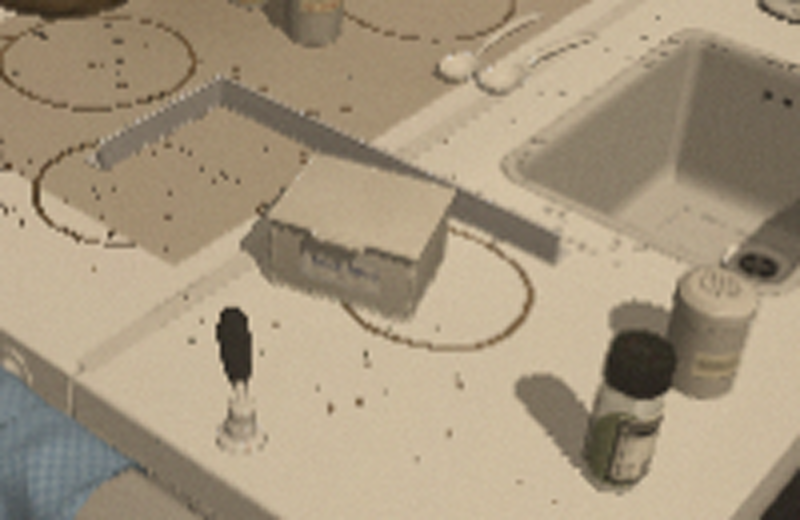

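The picture shows the box in front of the rail, turned about 17° with its lip towards the robot, and a peeler standing nearer the edge; the space to the end stop is free. I plan to square the box with a two-finger push on its front, stopping just short of the rail. Then I'll push its side to the end stop, and finish with a front push.

{"op": "send_rows", "data": {"series": [{"delta_rot": [0, 0, -0.12], "jaw": -0.5}, {"delta_rot": [0, 0, -0.12], "jaw": -0.5}, {"slide": [-22, -48, 0], "jaw": -0.5}, {"slide": [-22, -48, 0], "jaw": -0.5}, {"slide": [-22, -48, 0], "jaw": -0.5}, {"slide": [-22, -48, 0], "jaw": -0.5}, {"slide": [-22, -48, 0], "jaw": -0.5}, {"slide": [-22, -48, 0], "jaw": -0.5}, {"slide": [-22, -48, 0], "jaw": -0.5}, {"slide": [-22, -48, 0], "jaw": -0.5}]}}

```text
schema error: expected keys delta_rot, slide, jaw
```

{"op": "send_rows", "data": {"series": [{"slide": [-22, -48, 0], "jaw": -0.5}, {"slide": [-22, -48, 0], "jaw": -0.5}, {"slide": [-22, -48, 0], "jaw": -0.5}, {"slide": [-22, -48, 0], "jaw": -0.5}, {"delta_rot": [0, -0.125, 0], "jaw": -0.5}, {"delta_rot": [0, -0.125, 0], "jaw": -0.5}, {"jaw": -0.5}]}}

```text
schema error: expected keys delta_rot, slide, jaw
```

Run:
```python
from h import *
st=state(); M=R.from_quat(st['orientation']).as_matrix()
print(st['ee_pos'],M.round(3),st['width'],st['wrist_force'])
s,w=wrist(); save(s,'w1.png'); np.savez('w1.npz',img=s['img'],w=w)
```

```text
[0.13532992 0.58401035 0.18220561] [[-0.974  0.226 -0.   ]
 [ 0.226  0.974 -0.001]
 [ 0.    -0.001 -1.   ]] 0.09255189540552794 [0.81089445 0.02143931 0.19287411]
```

View pics/w1.png

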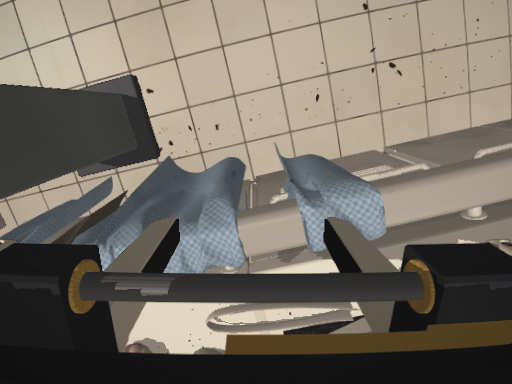

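The wrist picture shows only the edge of the worktop and the towel, because the arm hasn't moved. Every row needs all three keys, so I'm resending.

{"op": "send_rows", "data": {"series": [{"delta_rot": [0, 0, -0.12], "slide": [0, 0, 0], "jaw": -0.5}, {"delta_rot": [0, 0, -0.12], "slide": [0, 0, 0], "jaw": -0.5}, {"delta_rot": [0, 0, 0], "slide": [-22, -48, 0], "jaw": -0.5}, {"delta_rot": [0, 0, 0], "slide": [-22, -48, 0], "jaw": -0.5}, {"delta_rot": [0, 0, 0], "slide": [-22, -48, 0], "jaw": -0.5}, {"delta_rot": [0, 0, 0], "slide": [-22, -48, 0], "jaw": -0.5}, {"delta_rot": [0, 0, 0], "slide": [-22, -48, 0], "jaw": -0.5}, {"delta_rot": [0, 0, 0], "slide": [-22, -48, 0], "jaw": -0.5}, {"delta_rot": [0, 0, 0], "slide": [-22, -48, 0], "jaw": -0.5}, {"delta_rot": [0, 0, 0], "slide": [-22, -48, 0], "jaw": -0.5}]}}

```text
t: 1.45
ee_pos: [0.3165, 0.2012, 0.1831]
orientation: [-0.006, 1.0, 0.0, 0.0]
wrist_force: [0.2, 0.4, -0.3]
width: 0.0699
grasp_force: 0.0
```

{"op": "send_rows", "data": {"series": [{"delta_rot": [0, 0, 0], "slide": [-22, -48, 0], "jaw": -0.5}, {"delta_rot": [0, 0, 0], "slide": [-22, -48, 0], "jaw": -0.5}, {"delta_rot": [0, 0, 0], "slide": [-22, -48, 0], "jaw": -0.5}, {"delta_rot": [0, 0, 0], "slide": [-22, -48, 0], "jaw": -0.5}, {"delta_rot": [0, -0.125, 0], "slide": [0, 0, 0], "jaw": -0.5}, {"delta_rot": [0, -0.125, 0], "slide": [0, 0, 0], "jaw": -0.5}, {"delta_rot": [0, 0, 0], "slide": [0, 0, 0], "jaw": -0.5}]}}

```text
t: 2.33
ee_pos: [0.4054, 0.0116, 0.1828]
orientation: [-0.006, 0.992, 0.001, 0.126]
wrist_force: [0.7, 1.0, 0.2]
width: 0.0696
grasp_force: 0.0
```

```bash
cat > st.py <<'E'
from h import *
st=state(); M=R.from_quat(st['orientation']).as_matrix()
print(st['t'],st['ee_pos'].round(4),M.round(3).tolist(),round(st['width'],4),st['wrist_force'].round(1),st['joint_positions'].round(2))
def box(n):
    s=snapshot(n); w=cloud(s); X,Y,Z=w[...,0],w[...,1],w[...,2]
    m=(Z>.056)&(Z<.073)&(X>.42)&(X<.68)&(Y>-.1)&(Y<.27)
    r=s['img'].astype(int); 
    k,l,q,_=cv2.connectedComponentsWithStats(m.astype(np.uint8)); i=1+np.argmax(q[1:,4]); p=w[l==i]
    c,e,a=cv2.minAreaRect((p[:,:2]*1000).astype(np.float32)); print(n,np.round(c,1),np.round(e,1),round(a,1)); return s
E
python3 st.py
```

```text
2.325 [0.4054 0.0116 0.1828] [[-0.968, -0.011, 0.25], [-0.011, 1.0, 0.002], [-0.25, -0.0, -0.968]] 0.0696 [0.7 1.  0.2] [-0.14 -0.78  2.23  0.04  1.43 -1.72]
```

{"op": "send_rows", "data": {"series": [{"delta_rot": [0, 0, 0], "slide": [5, 0, 40], "jaw": -0.5}, {"delta_rot": [0, 0, 0], "slide": [5, 0, 40], "jaw": -0.5}, {"delta_rot": [0, 0, 0], "slide": [5, 0, 40], "jaw": -0.5}, {"delta_rot": [0, 0, 0], "slide": [6, 0, 42], "jaw": -0.5}, {"delta_rot": [0, 0, 0], "slide": [0, 0, 0], "jaw": -0.5}]}}

```text
t: 2.95
ee_pos: [0.4231, 0.0126, 0.0172]
orientation: [-0.006, 0.993, 0.001, 0.12]
wrist_force: [0.2, 1.2, 0.5]
width: 0.0696
grasp_force: 0.0
```

```bash
python3 st.py
```

```text
2.95 [0.4231 0.0126 0.0172] [[-0.971, -0.013, 0.238], [-0.012, 1.0, 0.004], [-0.238, 0.001, -0.971]] 0.0696 [0.2 1.2 0.5] [-0.12 -0.55  2.41  0.04  1.05 -1.72]
```

{"op": "send_rows", "data": {"series": [{"delta_rot": [0, 0, 0], "slide": [-9, 0, 0], "jaw": -0.5}, {"delta_rot": [0, 0, 0], "slide": [-8, 0, 1], "jaw": -0.5}, {"delta_rot": [0, 0, 0], "slide": [-8, 0, 2], "jaw": -0.5}, {"delta_rot": [0, 0, 0], "slide": [-8, 0, 2], "jaw": -0.5}, {"delta_rot": [0, 0, 0], "slide": [-8, 0, 2], "jaw": -0.5}, {"delta_rot": [0, 0, 0], "slide": [-8, 0, 2], "jaw": -0.5}, {"delta_rot": [0, 0, 0], "slide": [-8, 0, 2], "jaw": -0.5}, {"delta_rot": [0, 0, 0], "slide": [-8, 0, 2], "jaw": -0.5}, {"delta_rot": [0, 0, 0], "slide": [-8, 0, 2], "jaw": -0.5}, {"delta_rot": [0, 0, 0], "slide": [-8, 0, 2], "jaw": -0.5}]}}

```text
t: 4.2
ee_pos: [0.5094, 0.0131, 0.0243]
orientation: [-0.006, 0.992, 0.001, 0.125]
wrist_force: [-1.3, 1.0, -0.6]
width: 0.0696
grasp_force: 0.6
```

```bash
cat >> st.py <<'E'
if __name__=='__main__':
    import sys
    for n in('scene','top'):
        s=box(n)
        if len(sys.argv)>1: save(s,sys.argv[1]+n+'.png')
E
python3 st.py a
```

```text
4.2 [0.5094 0.0131 0.0243] [[-0.969, -0.012, 0.247], [-0.012, 1.0, 0.003], [-0.247, 0.0, -0.969]] 0.0696 [-1.3  1.  -0.6] [-0.1  -0.25  2.18  0.03  0.97 -1.7 ]
scene [551.3 -40.7] [126.1  41.4] 6.7
top [579.5   3.5] [ 72.2 114.7] 5.7
```

{"op": "send_rows", "data": {"series": [{"delta_rot": [0, 0, 0], "slide": [-7, 0, 2], "jaw": -0.5}, {"delta_rot": [0, 0, 0], "slide": [-7, 0, 2], "jaw": -0.5}, {"delta_rot": [0, 0, 0], "slide": [-7, 0, 2], "jaw": -0.5}, {"delta_rot": [0, 0, 0], "slide": [-6, 0, 2], "jaw": -0.5}, {"delta_rot": [0, 0, 0], "slide": [-6, 0, 2], "jaw": -0.5}, {"delta_rot": [0, 0, 0], "slide": [0, 0, 0], "jaw": -0.5}]}}

```text
t: 5.05
ee_pos: [0.5439, 0.0134, 0.0228]
orientation: [-0.006, 0.992, 0.001, 0.125]
wrist_force: [0.1, -1.0, -0.6]
width: 0.07
grasp_force: 0.6
```

```bash
python3 st.py b
```

```text
5.05 [0.5439 0.0134 0.0228] [[-0.969, -0.012, 0.248], [-0.012, 1.0, 0.003], [-0.248, -0.0, -0.969]] 0.07 [ 0.1 -1.  -0.6] [-0.09 -0.15  2.09  0.03  0.95 -1.69]
scene [586.  -39.5] [126.4  40.1] 5.4
top [598.   44.2] [39.5 36.6] 77.8
```

View pics/btop.png

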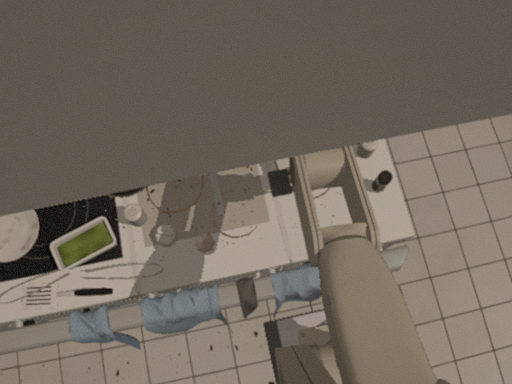

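{"op": "send_rows", "data": {"series": [{"delta_rot": [0, 0, 0], "slide": [15, 0, -4], "jaw": -0.5}, {"delta_rot": [0, 0, 0], "slide": [15, 0, -4], "jaw": -0.5}, {"delta_rot": [0, 0, 0], "slide": [-12, 0, -48], "jaw": -0.5}, {"delta_rot": [0, 0, 0], "slide": [-12, 0, -48], "jaw": -0.5}, {"delta_rot": [0, 0, 0], "slide": [-13, 0, -50], "jaw": 0.35}, {"delta_rot": [0, 0.125, 0], "slide": [0, 0, 0], "jaw": 0.35}, {"delta_rot": [0, 0.125, 0], "slide": [0, 0, 0], "jaw": 0.35}, {"delta_rot": [0, 0, 0.174], "slide": [0, 0, 0], "jaw": 0.35}, {"delta_rot": [0, 0, 0.174], "slide": [0, 0, 0], "jaw": 0.35}, {"delta_rot": [0, 0, 0.174], "slide": [0, 0, 0], "jaw": 0.35}]}}

```text
t: 6.4
ee_pos: [0.5124, 0.0131, 0.1737]
orientation: [0.255, 0.967, 0.0, 0.0]
wrist_force: [-0.7, 0.0, 0.0]
width: 0.0306
grasp_force: 0.0
```

{"op": "send_rows", "data": {"series": [{"delta_rot": [0, 0, 0.174], "slide": [0, 0, 0], "jaw": 0.35}, {"delta_rot": [0, 0, 0.174], "slide": [0, 0, 0], "jaw": 0.35}, {"delta_rot": [0, 0, 0.174], "slide": [0, 0, 0], "jaw": 0.35}, {"delta_rot": [0, 0, 0.174], "slide": [0, 0, 0], "jaw": 0.35}, {"delta_rot": [0, 0, 0.174], "slide": [0, 0, 0], "jaw": 0.35}, {"delta_rot": [0, 0, 0.174], "slide": [0, 0, 0], "jaw": 0.35}, {"delta_rot": [0, 0, 0], "slide": [-40, 0, 0], "jaw": 0.35}, {"delta_rot": [0, 0, 0], "slide": [-40, 0, 0], "jaw": 0.35}, {"delta_rot": [0, 0, 0], "slide": [-40, 0, 0], "jaw": 0.35}, {"delta_rot": [0, 0, 0], "slide": [0, 0, 0], "jaw": 0.35}]}}

```text
t: 7.65
ee_pos: [0.5142, -0.1093, 0.1739]
orientation: [0.702, 0.712, -0.0, 0.001]
wrist_force: [0.1, -0.1, -0.5]
width: 0.0302
grasp_force: 0.0
```

```bash
cat > wb.py <<'E'
import sys
from h import *
s,w=wrist(); save(s,sys.argv[1]); X,Y,Z=w[...,0],w[...,1],w[...,2]
m=(Z>.052)&(Z<.074)&(X>.42)&(X<.70)&(Y>-.12)&(Y<.27)
k,l,q,_=cv2.connectedComponentsWithStats(m.astype(np.uint8)); i=1+np.argmax(q[1:,4]); p=w[l==i]
c,e,a=cv2.minAreaRect((p[:,:2]*1000).astype(np.float32)); print('wrist lid',np.round(c,1),np.round(e,1),round(a,1),'z',np.median(p[:,2]))
m=(Z>.022)&(Z<.036)&(X>.47)&(X<.70)&(Y>-.12)&(Y<.27)
np.savez('w.npz',img=s['img'],w=w)
E
python3 st.py c; python3 wb.py w2.png
```

```text
7.65 [ 0.5142 -0.1093  0.1739] [[-0.014, 1.0, 0.001], [1.0, 0.014, -0.001], [-0.001, 0.001, -1.0]] 0.0302 [ 0.1 -0.1 -0.5] [-0.31 -0.07  1.71 -0.    1.5  -0.32]
scene [592.9  -1.2] [107.3 115.1] 5.6
top [578.8   1.9] [ 72.9 116.9] 1.1
wrist lid [594.7   3.1] [106.3 114.9] 4.7 z 0.06368688361424574
```

View pics/w2.png

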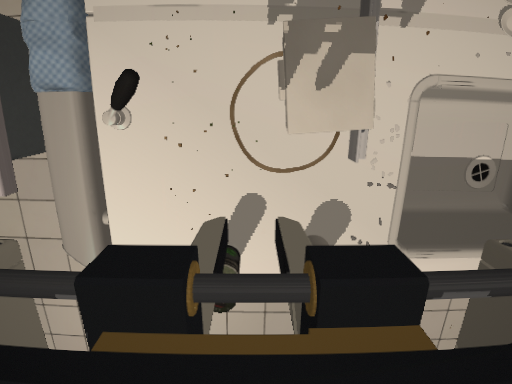

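The wrist view shows the lid at (330,75), nearly square to the rail with about 5° left, and the rail end at (358,145). The jar is well behind the fingers. Next I tilt the tool, go down beside the −y wall and push towards the end stop.

{"op": "send_rows", "data": {"series": [{"delta_rot": [0, 0.15, 0], "slide": [0, 0, 0], "jaw": 0.35}, {"delta_rot": [0, 0, 0], "slide": [0, 38, 0], "jaw": 0.35}, {"delta_rot": [0, 0, 0], "slide": [0, 38, 0], "jaw": 0.35}, {"delta_rot": [0, 0, 0], "slide": [-3, 0, 50], "jaw": 0.35}, {"delta_rot": [0, 0, 0], "slide": [-3, 0, 50], "jaw": 0.35}, {"delta_rot": [0, 0, 0], "slide": [-3, 0, 50], "jaw": 0.35}, {"delta_rot": [0, 0, 0], "slide": [0, 0, 0], "jaw": 0.35}]}}

```text
t: 8.68
ee_pos: [0.5857, -0.0891, 0.0195]
orientation: [0.699, 0.711, 0.05, -0.058]
wrist_force: [-0.8, -0.6, -0.1]
width: 0.03
grasp_force: 0.0
```

{"op": "send_rows", "data": {"series": [{"delta_rot": [0, 0, 0], "slide": [7, 0, 1], "jaw": 0.35}, {"delta_rot": [0, 0, 0], "slide": [7, 0, 1], "jaw": 0.35}, {"delta_rot": [0, 0, 0], "slide": [7, 0, 1], "jaw": 0.35}, {"delta_rot": [0, 0, 0], "slide": [7, 0, 1], "jaw": 0.35}, {"delta_rot": [0, 0, 0], "slide": [7, 0, 1], "jaw": 0.35}, {"delta_rot": [0, 0, 0], "slide": [7, 0, 1], "jaw": 0.35}]}}

```text
t: 9.43
ee_pos: [0.5894, -0.0501, 0.0251]
orientation: [0.699, 0.711, 0.052, -0.053]
wrist_force: [-1.8, -4.5, 4.0]
width: 0.0304
grasp_force: 2.4
```

```bash
python3 st.py d; python3 wb.py w3.png
```

```text
9.425 [ 0.5894 -0.0501  0.0251] [[-0.017, 1.0, -0.002], [0.989, 0.017, 0.148], [0.148, 0.001, -0.989]] 0.0304 [-1.8 -4.5  4. ] [-0.27  0.26  1.64  0.15  1.28 -0.33]
scene [572.8  11.7] [155.7  87.5] 63.5
top [579.8   9.6] [121.   68.7] 90.0
wrist lid [598.1   4.4] [105.8 132.5] 1.7 z 0.06371791028864968
```

{"op": "send_rows", "data": {"series": [{"delta_rot": [0, 0, 0], "slide": [9, 0, 1.4], "jaw": 0.35}, {"delta_rot": [0, 0, 0], "slide": [9, 0, 1.4], "jaw": 0.35}, {"delta_rot": [0, 0, 0], "slide": [9, 0, 1.4], "jaw": 0.35}, {"delta_rot": [0, 0, 0], "slide": [9, 0, 1.4], "jaw": 0.35}, {"delta_rot": [0, 0, 0], "slide": [9, 0, 1.4], "jaw": 0.35}, {"delta_rot": [0, 0, 0], "slide": [9, 0, 1.4], "jaw": 0.35}, {"delta_rot": [0, 0, 0], "slide": [9, 0, 1.4], "jaw": 0.35}, {"delta_rot": [0, 0, 0], "slide": [9, 0, 1.4], "jaw": 0.35}, {"delta_rot": [0, 0, 0], "slide": [9, 0, 1.4], "jaw": 0.35}, {"delta_rot": [0, 0, 0], "slide": [9, 0, 1.4], "jaw": 0.35}]}}

```text
t: 10.82
ee_pos: [0.5875, 0.042, 0.0241]
orientation: [0.699, 0.711, 0.053, -0.053]
wrist_force: [-0.7, -4.0, 2.1]
width: 0.0303
grasp_force: 1.8
```

```bash
python3 st.py e; python3 wb.py w4.png
```

```text
10.825 [0.5875 0.042  0.0241] [[-0.017, 1.0, -0.003], [0.989, 0.017, 0.149], [0.149, -0.0, -0.989]] 0.0303 [-0.7 -4.   2.1] [-0.12  0.24  1.68  0.16  1.25 -0.19]
scene [569.6  97.1] [146.1  74.7] 70.7
top [579.6 102.5] [120.1  69.8] 89.3
wrist lid [597.2  95.4] [106.  133.8] 0.6 z 0.06372788044816718
```

View pics/w4.png

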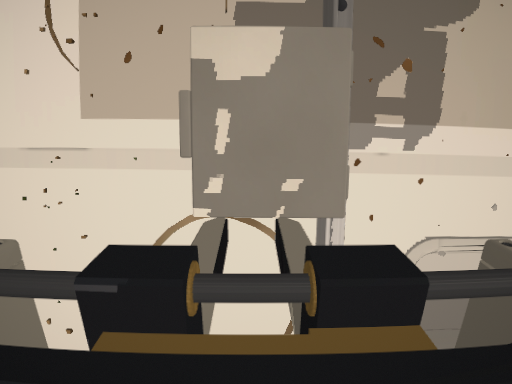

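The wrist view shows the box square ahead of both fingers, with its lid at x 192–352 px and the rail just past its right edge. I'll keep pushing.

{"op": "send_rows", "data": {"series": [{"delta_rot": [0, 0, 0], "slide": [9, 0, 1.4], "jaw": 0.35}, {"delta_rot": [0, 0, 0], "slide": [9, 0, 1.4], "jaw": 0.35}, {"delta_rot": [0, 0, 0], "slide": [9, 0, 1.4], "jaw": 0.35}, {"delta_rot": [0, 0, 0], "slide": [9, 0, 1.4], "jaw": 0.35}, {"delta_rot": [0, 0, 0], "slide": [9, 0, 1.4], "jaw": 0.35}, {"delta_rot": [0, 0, 0], "slide": [9, 0, 1.4], "jaw": 0.35}, {"delta_rot": [0, 0, 0], "slide": [9, 0, 1.4], "jaw": 0.35}, {"delta_rot": [0, 0, 0], "slide": [9, 0, 1.4], "jaw": 0.35}, {"delta_rot": [0, 0, 0], "slide": [3, 0, 0.4], "jaw": 0.35}]}}

```text
t: 12.1
ee_pos: [0.5862, 0.1179, 0.0239]
orientation: [0.699, 0.711, 0.053, -0.053]
wrist_force: [0.1, -2.3, -0.4]
width: 0.0303
grasp_force: 0.9
```

{"op": "send_rows", "data": {"series": [{"delta_rot": [0, 0, 0], "slide": [2, 0, 0.3], "jaw": 0.35}, {"delta_rot": [0, 0, 0], "slide": [2, 0, 0.3], "jaw": 0.35}]}}

```text
t: 12.35
ee_pos: [0.5862, 0.1212, 0.0239]
orientation: [0.699, 0.711, 0.052, -0.053]
wrist_force: [-0.1, -1.7, -0.0]
width: 0.0304
grasp_force: 0.9
```

{"op": "send_rows", "data": {"series": [{"delta_rot": [0, 0, 0], "slide": [2, 0, 0.3], "jaw": 0.35}, {"delta_rot": [0, 0, 0], "slide": [1, 0, 0.1], "jaw": 0.35}]}}

```text
t: 12.6
ee_pos: [0.5862, 0.1243, 0.0239]
orientation: [0.699, 0.711, 0.053, -0.053]
wrist_force: [0.3, -1.7, -0.2]
width: 0.0301
grasp_force: 0.9
```

```bash
python3 st.py f; python3 wb.py w5.png
```

```text
12.6 [0.5862 0.1243 0.0239] [[-0.017, 1.0, -0.003], [0.989, 0.017, 0.149], [0.149, -0.0, -0.989]] 0.0301 [ 0.3 -1.7 -0.2] [ 0.02  0.24  1.67  0.16  1.23 -0.05]
scene [568.9 173.2] [138.6  62.6] 81.1
top [579.2 185.5] [ 71.  114.6] 1.0
wrist lid [596.4 177. ] [105.9 133. ] 0.8 z 0.06379282329208011
```

View pics/w5.png

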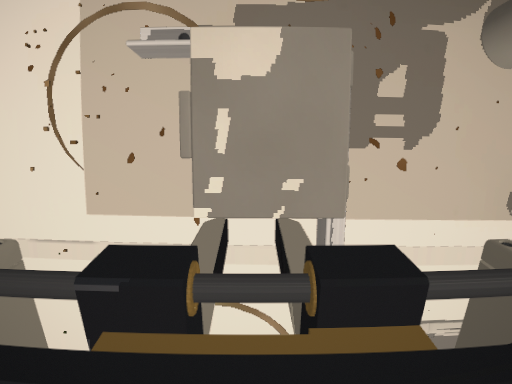

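The wrist view now shows the end stop at (128–190, 30–58), just past the lid's far edge. From here I creep until the force rises.

{"op": "send_rows", "data": {"series": [{"delta_rot": [0, 0, 0], "slide": [1, 0, 0.2], "jaw": 0.35}, {"delta_rot": [0, 0, 0], "slide": [1, 0, 0.1], "jaw": 0.35}]}}

```text
t: 13.0
ee_pos: [0.5861, 0.1263, 0.0239]
orientation: [0.699, 0.711, 0.053, -0.053]
wrist_force: [0.1, -2.2, -1.9]
width: 0.0301
grasp_force: 0.9
```

{"op": "send_rows", "data": {"series": [{"delta_rot": [0, 0, 0], "slide": [1, 0, 0.2], "jaw": 0.35}, {"delta_rot": [0, 0, 0], "slide": [1, 0, 0.1], "jaw": 0.35}]}}

```text
t: 13.25
ee_pos: [0.586, 0.1282, 0.0239]
orientation: [0.699, 0.711, 0.052, -0.053]
wrist_force: [-1.1, -5.8, 0.5]
width: 0.0304
grasp_force: 2.6
```

{"op": "send_rows", "data": {"series": [{"delta_rot": [0, 0, 0], "slide": [1, 0, 0.2], "jaw": 0.35}, {"delta_rot": [0, 0, 0], "slide": [1, 0, 0.1], "jaw": 0.35}]}}

```text
t: 13.5
ee_pos: [0.5858, 0.1284, 0.0239]
orientation: [0.699, 0.711, 0.051, -0.053]
wrist_force: [-3.5, -12.9, 4.2]
width: 0.03
grasp_force: 6.5
```

{"op": "send_rows", "data": {"series": [{"delta_rot": [0, 0, 0], "slide": [-15, 0, -2], "jaw": 0.35}, {"delta_rot": [0, 0, 0], "slide": [-15, 0, -2], "jaw": 0.35}, {"delta_rot": [0, 0, 0], "slide": [-15, 0, -2], "jaw": 0.35}, {"delta_rot": [0, 0, 0], "slide": [7, 0, -50], "jaw": 0.35}, {"delta_rot": [0, 0, 0], "slide": [7, 0, -50], "jaw": 0.35}, {"delta_rot": [0, 0, 0], "slide": [7, 0, -50], "jaw": 0.35}, {"delta_rot": [0, -0.15, 0], "slide": [0, 0, 0], "jaw": -0.5}, {"delta_rot": [0, 0, -0.174], "slide": [0, 0, 0], "jaw": -0.5}, {"delta_rot": [0, 0, -0.174], "slide": [0, 0, 0], "jaw": -0.5}, {"delta_rot": [0, 0, -0.174], "slide": [0, 0, 0], "jaw": -0.5}]}}

```text
t: 14.75
ee_pos: [0.5868, 0.0829, 0.1746]
orientation: [0.491, 0.871, 0.0, -0.0]
wrist_force: [-0.2, -0.3, -0.5]
width: 0.0656
grasp_force: 0.0
```

{"op": "send_rows", "data": {"series": [{"delta_rot": [0, 0, -0.174], "slide": [0, 0, 0], "jaw": -0.5}, {"delta_rot": [0, 0, -0.174], "slide": [0, 0, 0], "jaw": -0.5}, {"delta_rot": [0, 0, -0.174], "slide": [0, 0, 0], "jaw": -0.5}, {"delta_rot": [0, 0, -0.174], "slide": [0, 0, 0], "jaw": -0.5}, {"delta_rot": [0, 0, -0.174], "slide": [0, 0, 0], "jaw": -0.5}, {"delta_rot": [0, 0, -0.174], "slide": [0, 0, 0], "jaw": -0.5}, {"delta_rot": [0, 0, 0], "slide": [27, 35, 0], "jaw": -0.5}, {"delta_rot": [0, 0, 0], "slide": [27, 35, 0], "jaw": -0.5}, {"delta_rot": [0, 0, 0], "slide": [27, 35, 0], "jaw": -0.5}, {"delta_rot": [0, 0, 0], "slide": [0, 0, 0], "jaw": -0.5}]}}

```text
t: 16.0
ee_pos: [0.5032, 0.1889, 0.1748]
orientation: [-0.008, 1.0, 0.0, -0.0]
wrist_force: [0.5, -0.8, -0.4]
width: 0.0698
grasp_force: 0.0
```

```bash
python3 st.py g
```

```text
16.0 [0.5032 0.1889 0.1748] [[-1.0, -0.015, -0.0], [-0.015, 1.0, 0.001], [0.0, 0.001, -1.0]] 0.0698 [ 0.5 -0.8 -0.4] [ 0.26 -0.03  1.67  0.    1.5  -1.32]
scene [591.9 185.1] [104.1 115.3] 2.5
top [567.4 158.8] [ 6.9 28.9] 4.9
```

{"op": "send_rows", "data": {"series": [{"delta_rot": [0, -0.125, 0], "slide": [0, -3, 0], "jaw": -0.2}, {"delta_rot": [0, -0.125, 0], "slide": [0, 0, 0], "jaw": -0.2}, {"delta_rot": [0, 0, 0], "slide": [12, 0, 48], "jaw": -0.2}, {"delta_rot": [0, 0, 0], "slide": [12, 0, 48], "jaw": -0.2}, {"delta_rot": [0, 0, 0], "slide": [12, 0, 48], "jaw": -0.2}, {"delta_rot": [0, 0, 0], "slide": [0, 0, 0], "jaw": -0.2}]}}

```text
t: 16.85
ee_pos: [0.5018, 0.1818, 0.0215]
orientation: [-0.005, 0.993, -0.001, 0.12]
wrist_force: [-0.7, 0.7, 0.7]
width: 0.0555
grasp_force: 0.0
```

{"op": "send_rows", "data": {"series": [{"delta_rot": [0, 0, 0], "slide": [-8, 0, 2], "jaw": -0.2}, {"delta_rot": [0, 0, 0], "slide": [-8, 0, 2], "jaw": -0.2}, {"delta_rot": [0, 0, 0], "slide": [-8, 0, 2], "jaw": -0.2}, {"delta_rot": [0, 0, 0], "slide": [-8, 0, 2], "jaw": -0.2}, {"delta_rot": [0, 0, 0], "slide": [-3, 0, 1], "jaw": -0.2}, {"delta_rot": [0, 0, 0], "slide": [-2, 0, 0.5], "jaw": -0.2}]}}

```text
t: 17.6
ee_pos: [0.5436, 0.1848, 0.026]
orientation: [-0.006, 0.992, 0.001, 0.124]
wrist_force: [0.5, -0.4, -0.1]
width: 0.0558
grasp_force: 0.0
```

{"op": "send_rows", "data": {"series": [{"delta_rot": [0, 0, 0], "slide": [-1, 0, 0.2], "jaw": -0.2}, {"delta_rot": [0, 0, 0], "slide": [-1, 0, 0.3], "jaw": -0.2}]}}

```text
t: 17.85
ee_pos: [0.5454, 0.1849, 0.026]
orientation: [-0.006, 0.992, 0.001, 0.125]
wrist_force: [-0.5, -0.0, -0.1]
width: 0.0557
grasp_force: 0.0
```

{"op": "send_rows", "data": {"series": [{"delta_rot": [0, 0, 0], "slide": [-1, 0, 0.2], "jaw": -0.2}, {"delta_rot": [0, 0, 0], "slide": [-1, 0, 0.3], "jaw": -0.2}, {"delta_rot": [0, 0, 0], "slide": [-1, 0, 0.3], "jaw": -0.2}]}}

```text
t: 18.23
ee_pos: [0.5488, 0.1849, 0.0261]
orientation: [-0.006, 0.992, 0.001, 0.125]
wrist_force: [-0.6, 0.2, 0.7]
width: 0.0555
grasp_force: 0.3
```

{"op": "send_rows", "data": {"series": [{"delta_rot": [0, 0, 0], "slide": [-1, 0, 0.2], "jaw": -0.2}, {"delta_rot": [0, 0, 0], "slide": [-1, 0, 0.3], "jaw": -0.2}]}}

```text
t: 18.48
ee_pos: [0.5502, 0.1849, 0.0259]
orientation: [-0.006, 0.992, 0.001, 0.124]
wrist_force: [-5.6, -0.9, 4.4]
width: 0.0556
grasp_force: 2.9
```

{"op": "send_rows", "data": {"series": [{"delta_rot": [0, 0, 0], "slide": [-1, 0, 0.2], "jaw": -0.2}, {"delta_rot": [0, 0, 0], "slide": [-1, 0, 0.3], "jaw": -0.2}]}}

```text
t: 18.73
ee_pos: [0.551, 0.1849, 0.0257]
orientation: [-0.006, 0.992, 0.001, 0.123]
wrist_force: [-16.9, -0.6, 14.4]
width: 0.0556
grasp_force: 8.7
```

{"op": "send_rows", "data": {"series": [{"delta_rot": [0, 0, 0], "slide": [10, 0, -2.5], "jaw": -0.2}, {"delta_rot": [0, 0, 0], "slide": [20, 0, -5], "jaw": -0.2}, {"delta_rot": [0, 0, 0], "slide": [-12, 0, -48], "jaw": -0.2}, {"delta_rot": [0, 0, 0], "slide": [-12, 0, -48], "jaw": -0.2}, {"delta_rot": [0, 0, 0], "slide": [-13, 0, -50], "jaw": -0.2}, {"delta_rot": [0, 0.125, 0], "slide": [0, -50, 0], "jaw": -0.2}, {"delta_rot": [0, 0.125, 0], "slide": [0, -50, 0], "jaw": -0.2}, {"delta_rot": [0, 0, 0], "slide": [0, -50, 0], "jaw": -0.2}, {"delta_rot": [0, 0, 0], "slide": [0, -50, 0], "jaw": -0.2}]}}

```text
t: 19.85
ee_pos: [0.5241, -0.0172, 0.176]
orientation: [-0.006, 1.0, -0.0, -0.0]
wrist_force: [0.7, -0.7, 0.5]
width: 0.0559
grasp_force: 0.0
```

{"op": "send_rows", "data": {"series": [{"delta_rot": [0, 0, 0.174], "slide": [0, 0, 0], "jaw": 0.35}, {"delta_rot": [0, 0, 0.174], "slide": [0, 0, 0], "jaw": 0.35}, {"delta_rot": [0, 0, 0.174], "slide": [0, 0, 0], "jaw": 0.35}, {"delta_rot": [0, 0, 0.174], "slide": [0, 0, 0], "jaw": 0.35}, {"delta_rot": [0, 0, 0.174], "slide": [0, 0, 0], "jaw": 0.35}, {"delta_rot": [0, 0, 0.174], "slide": [0, 0, 0], "jaw": 0.35}, {"delta_rot": [0, 0, 0.174], "slide": [0, 0, 0], "jaw": 0.35}, {"delta_rot": [0, 0, 0.174], "slide": [0, 0, 0], "jaw": 0.35}, {"delta_rot": [0, 0, 0.174], "slide": [0, 0, 0], "jaw": 0.35}, {"delta_rot": [0, 0, 0], "slide": [0, 0, 0], "jaw": 0.35}]}}

```text
t: 21.1
ee_pos: [0.524, -0.0154, 0.1765]
orientation: [0.701, 0.713, 0.0, 0.0]
wrist_force: [0.5, -0.7, 0.9]
width: 0.0305
grasp_force: 0.0
```

```bash
python3 st.py h; python3 wb.py w6.png
python3 - <<'E'
from h import *
# stop edges next to the lid: wrist view and scene view, and bystanders
d=np.load('w.npz')['w']
s=snapshot('scene'); w=cloud(s)
for n,w in(('wrist',d),('scene',w)):
    X,Y,Z=w[...,0],w[...,1],w[...,2]
    m=(Z>.022)&(Z<.036)
    a=m&(X>.63)&(X<.66)&(Y>-.08)&(Y<.11); b=m&(Y>.225)&(Y<.26)&(X>.49)&(X<.53)
    print(n,'rail x 5/50/95',np.nanpercentile(X[a],[5,50,95]).round(4) if a.any() else 0,'end y',np.nanpercentile(Y[b],[5,50,95]).round(4) if b.any() else 0)
    l=(Z>.052)&(Z<.074)&(X>.5)&(X<.7)&(Y>.1)&(Y<.27)
    print(' lid x',np.percentile(X[l],[1,99]).round(4),'y',np.percentile(Y[l],[1,99]).round(4),'plane slope',np.linalg.lstsq(np.c_[X[l],Y[l],np.ones(l.sum())],Z[l],rcond=None)[0].round(3))
    for k,(x,y,h) in dict(shaker=(.603,-.237,.076),jar=(.472,-.245,.085),sh2=(.53,.499,.076),garlic=(.412,.314,.045)).items():
        q=w[(abs(X-x)<.05)&(abs(Y-y)<.05)&(Z>h)&(Z<.12)]; print(' ',k,len(q),q.mean(0).round(3) if len(q) else '')
i=s['img'][150:250,200:360]
cv2.imwrite('pics/fin.png',cv2.resize(cv2.cvtColor(i,cv2.COLOR_RGB2BGR),(800,500),interpolation=cv2.INTER_CUBIC))
E
```

```text
21.1 [ 0.524  -0.0154  0.1765] [[-0.018, 1.0, 0.0], [1.0, 0.018, -0.0], [-0.0, 0.0, -1.0]] 0.0305 [ 0.5 -0.7  0.9] [-0.13 -0.07  1.71 -0.    1.51 -0.15]
scene [593.1 185.4] [103.  112.9] 2.0
top [579.8 189.7] [ 70.3 114.1] 1.1
wrist lid [601.6 151. ] [99.1 37.6] 2.5 z 0.06376912213400132
wrist rail x 5/50/95 [0.6436 0.6453 0.6482] end y 0
 lid x [0.553  0.6463] y [0.1332 0.1697] plane slope [-0.003  0.008  0.064]
  shaker 0 
  jar 2 [ 0.48  -0.218  0.085]
  sh2 0 
  garlic 0 
scene rail x 5/50/95 [0.6406 0.6441 0.6477] end y [0.2391 0.2408 0.2458]
 lid x [0.5441 0.6449] y [0.129 0.242] plane slope [0.008 0.017 0.054]
  shaker 156 [ 0.603 -0.236  0.078]
  jar 255 [ 0.473 -0.245  0.101]
  sh2 94 [0.53  0.499 0.082]
  garlic 21 [0.412 0.314 0.049]
```

View pics/fin.png

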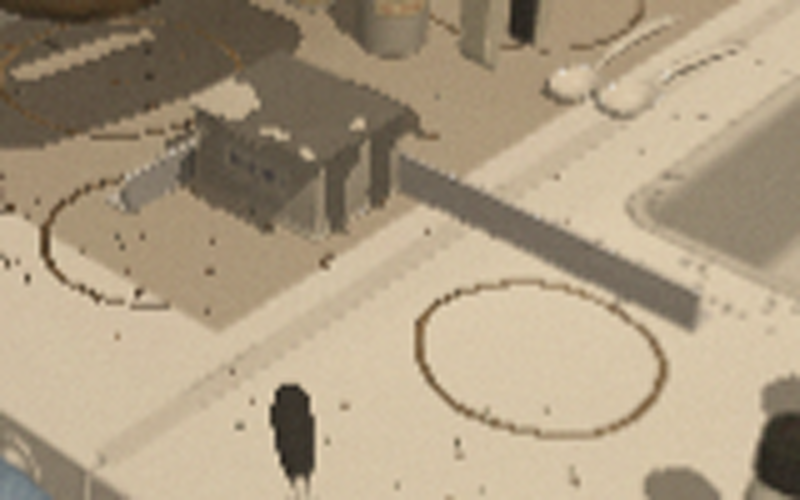

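The picture shows the box in the corner at about (300,140), overlapping both legs of the stop, with the bystanders where they were. Both pushes ended in firm contact. The lid overhangs the rail by about 3–4 mm and the end stop by about 2 mm, as it should at home.

```bash
python3 -c "
from rig import job_done; print(job_done())"
```

```text
the job is handed in; nothing more can be done
None
```

I pushed the salt box into the corner of the stop and handed the job in at about 21 s. The last measurements put its back on the rail, its side on the end stop and it square to within about 2°, and the shakers, jar and garlic hadn't moved; I didn't re-measure the timer, and no verdict was returned.

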